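Sweep the loose toy nuts into the shelf bin

ROBOT

A 6-joint arm with a two-finger parallel gripper is mounted at the origin on the work surface. World frame = base frame: x ahead of the robot, y to its left, z up, the work surface at z = 0. Lengths are in m, angles in rad, forces in N, time in s.
With the tool pointing down it reaches from about 0.275 to 0.825 m from the base axis. Payload 4.9 kg.
Tool frame: the origin (TCP) lies midway between the tips of the shut fingers; the grasp point (between the pads) lies 19 mm behind it (grip_point_offset is the distance from the TCP to the grasp point, in m); z points along the fingers, y is the line along which they close (so a half turn about z gives the same grasp; the last joint's range is limited). The gripper opens to 85 mm and grips with 20 to 120 N. Pads are 22 mm wide; open, the fingers measure 114 mm over their backs; the gripper's body (76 mm by 85 mm) begins 54 mm behind the grasp point. The pads swing forward as they close: fully open they stand 13 mm farther back than shut.
Start: joints at [0.985, 0.326, -0.193, 1.052, 0, 1.437], TCP at [0.24, 0.495, 0.231] pointing down, gripper open.
Joint ranges: [-2.65, 2.65], [-0.97, 1.79], [-1.3, 1.35], [-1.93, 2.1], [-1.47, 1.37], [-3.14, 3.14]. Speed limits (rad/s): [2.57, 2.57, 3.14, 3.14, 3.14, 3.14].

INTERFACE

Orientations are given as a rotation vector (axis times angle).
In Python, from cell import * gives the robot as it stands. Calls block until the motion is done:
- movep(position, orientation): joint-space move of the TCP to a pose.
- move_l(position, velocity=0.15, rot=None, until_force=None): straight line of the TCP; rot=None keeps the orientation; velocity is the mean speed in m/s. With until_force (N) it stops when the force on the tool has changed by that much, and returns True; else False.
- set_joints(angles): joint-space move.
- let_go() and grab(newtons=None): open the fingers fully, or close them until they stop; newtons is the grip in N (None keeps the last).
- sleep(seconds).
- ik(position, orientation): joint angles nearest the present ones, or None.
- get_state(): the state.
- grab_frame(name): name is "side" or "top"; returns a dict with "img" (400x640x3 uint8, red, green, blue), "fx", "fy", "cx", "cy" (pixels), "cam_to_world" (4x4, takes a point from camera to world coordinates). Camera axes: x right, y down, z forward; pixel columns grow to the right and rows downward; lengths in m; the calibration is good to about 2 mm. A picture is of the moment at which its call begins. There is no depth.
A pose or a line that the arm cannot do raises MotionError and nothing moves.
- sign_off(): hands the job in; it is judged then, once.
Trained networks look in the newest picture that a camera, given by its name, has taken for a name from the list of things; names that differ only in an ending like _2 or _b are one class to them, and where a whole thing is asked for, a point or a joint stands for the part that bears it (a point fixed in the world has none). Each returns a list of dicts, best first, with "score" (0 to 1); they miss things now and then, are a little off and sometimes report something else, mostly with a low value. They report only what shows in the picture. A call takes as long as a camera call. They do not tell look-alikes from the thing itself.
- spot_in(camera, name): "centre" ([column, row] in pixels, amid what is visible of it).
- silhouettes(camera, name): "mask" (400x640 bool, what is visible of it) and "centre" ([column, row] in pixels, amid what is visible of it).
- tip_of(camera, name): "centre" ([column, row] in pixels: a listed point, or the origin of a listed thing).
The state is a dict: "clock": time; "q": joint angles; "joint_velocities": joint speeds; "tau": joint torques, N m; "position": TCP position; "eef_rot": TCP orientation; "contact_force": force on the tool from outside, world axes, zero at the start; "wrist_torque": the same for the moment, N m; "finger_gap": opening from 0.0 (shut) to 1.0 (fully open); "grasp_force": force on a finger pad.
Only numpy, scipy, OpenCV 4.12 (cv2) and the standard library are available. Lean on these libraries where they do the work, as an engineer would, in place of code of your own. Each camera call takes 0.05 s, during which the arm holds its last target. There are 200 camera calls.

TASK

Four loose wooden nuts from the toy drill set are lying about on the ash shelf, left and right of the grey bin let into its top. Sweep all four along the shelf with the fingertips, over the edge and into the bin, without picking any of them up off the board. Leave the cup tower, pot, whale, drill, cup and wooden slat where they are.

Things in the scene. Friction and masses are not known exactly. Their poses are not given: they have to be found in the camera images.
- bin_mouth (a point): middle of the mouth of the grey plastic bin let into the ash shelf, level with the shelf's top face, 120 mm above the table. Axes: the shelf's, x across it away from the robot, y left along it, z up. The mouth is open and flush with the board all round, no raised rim: 180 mm in x, 240 mm in y, upright walls, floor 90 mm below the mouth. Fixed, does not move. The nuts lie left and right of it
- shelf: long low ash shelf on the table, fixed. Origin: on the table straight under the middle of the bin's mouth; x away from the robot, y left. Its top is one flat face 120 mm above the origin, x -170 to +290, y -600 to +600 mm, with an 18 mm lip at both ends and the back. Fixed on its back corners: books (x over 150, y over 435 mm, 170 high), crate (x over 150, y under -420 mm, 81 high)
- nut_red: wooden toy nut, red with a plain wooden bore: hexagonal ring 44 mm over the flats (51 mm over the corners), 24 mm high, with a round 18 mm hole, lying flat on the shelf, about 20 to 45 g, slides freely. Origin: centre of its underside; z up along the hole
- nut_yellow: wooden toy nut, yellow with a plain wooden bore: hexagonal ring 44 mm over the flats (51 mm over the corners), 24 mm high, with a round 18 mm hole, lying flat on the shelf, about 20 to 45 g, slides freely. Origin: centre of its underside; z up along the hole
- nut_green: wooden toy nut, green with a plain wooden bore: hexagonal ring 44 mm over the flats (51 mm over the corners), 24 mm high, with a round 18 mm hole, lying flat on the shelf, about 20 to 45 g, slides freely. Origin: centre of its underside; z up along the hole
- nut_orange: wooden toy nut, orange with a plain wooden bore: hexagonal ring 44 mm over the flats (51 mm over the corners), 24 mm high, with a round 18 mm hole, lying flat on the shelf, about 20 to 45 g, slides freely. Origin: centre of its underside; z up along the hole
- tier_low: plastic stacking cup, blue, lowest of a tower of three behind the bin, mouth down: 86 mm across at the foot, 62 mm high. Origin: centre of its underside. Bystander
- tier_mid: plastic stacking cup, yellow, middle of the tower, mouth down: 72 mm across, 53 mm high, standing on the blue one. Origin: centre of its underside. Bystander
- tier_top: plastic stacking cup, red, top of the tower, mouth down: 58 mm across, 45 mm high; the tower is 160 mm high in all. Origin: centre of its underside. Bystander
- pot: aluminium toy pot, 102 mm across the rim, 58 mm high, two red loop handles along its y axis (138 mm over both). Origin: centre of its underside. Bystander
- whale: blue bath whale, 126 mm long (head end at -52 mm, raised tail at +74 mm on its own x), 98 mm wide over its fins, 64 mm high. Origin: middle of its underside. Bystander
- drill: wooden toy drill lying on its side: body along its own x, 172 mm long (back end at -62, tip of the bit at +110 mm), 44 mm thick; pistol handle reaching 116 mm to its own -y. Origin: on the shelf under the middle of the body. Bystander
- cup: green plastic cup standing open side up, 72 mm across the rim, 64 mm high. Origin: centre of its underside. Bystander
- slat: flat wooden slat with three holes, 36 x 180 x 12 mm, long side along its own y, lying in front of the bin. Origin: centre of its underside. Bystander
There are look-alikes about, which are no part of the job. Leave any black or white look-alike of the nut_yellow alone.

How it is judged:
At the end, for the whole second after the job is handed in: All four nuts lie at rest (slower than 20 mm/s) in the bin: inside its 180 x 240 mm mouth as seen from above and at least 30 mm below the shelf's top; each of the eight bystander bodies is within 15 mm of where it started (z of each of nut_red, nut_yellow, nut_green, nut_orange in the frame of bin_mouth below -0.03 m and x of nut_red in the frame of bin_mouth between -0.09 and 0.09 m and y of nut_red in the frame of bin_mouth between -0.12 and 0.12 m and linear speed of each of nut_red, nut_yellow, nut_green, nut_orange below 0.02 m/s and x of nut_yellow in the frame of bin_mouth between -0.09 and 0.09 m and y of nut_yellow in the frame of bin_mouth between -0.12 and 0.12 m and x of nut_green in the frame of bin_mouth between -0.09 and 0.09 m and y of nut_green in the frame of bin_mouth between -0.12 and 0.12 m and x of nut_orange in the frame of bin_mouth between -0.09 and 0.09 m and y of nut_orange in the frame of bin_mouth between -0.12 and 0.12 m and distance of each of tier_low, tier_mid, tier_top, pot, whale, drill, cup, slat from where it was at the start of the episode below 0.015 m); the robot touches nothing.
It fails at once if a nut is lifted: its origin is more than 45 mm above the shelf's top (z of any of nut_red, nut_yellow, nut_green, nut_orange in the frame of bin_mouth above 0.045 m).
It fails at once if a nut is picked up level: it hangs flat (within 0.25 rad) more than 18 mm above the shelf's top ((z of nut_red in the frame of bin_mouth above 0.018 m and angle between nut_red's own z axis and vertical below 0.25 rad) or (z of nut_yellow in the frame of bin_mouth above 0.018 m and angle between nut_yellow's own z axis and vertical below 0.25 rad) or (z of nut_green in the frame of bin_mouth above 0.018 m and angle between nut_green's own z axis and vertical below 0.25 rad) or (z of nut_orange in the frame of bin_mouth above 0.018 m and angle between nut_orange's own z axis and vertical below 0.25 rad)).
It fails at once if a bystander (cup tower, pot, whale, drill, cup or slat) is moved by more than 15 mm (distance of any of tier_low, tier_mid, tier_top, pot, whale, drill, cup, slat from where it was at the start of the episode above 0.015 m).
It also fails if it takes over 72 s, if anything falls off the work surface, if the arm or the gripper's body presses on something with over 40 N, if the wrist force passes 120 N, or if a joint passes its speed limit or range.

## Working session

There is one attempt and no reset: what is moved stays moved. The work goes in short steps, each a Python script; the robot and the scene stay as the last script left them, time stands still between calls to the robot, and variables do not carry over. Pictures are saved under pics/ and viewed, at most 10 in all, crops included, and the job is handed in when it is done.

```bash
mkdir -p pics; ls
cat > h.py <<'E'
from cell import *
import numpy as np, cv2
def ray(f,px,z):
    T=np.array(f["cam_to_world"]);d=T[:3,:3]@np.array([(px[0]-f["cx"])/f["fx"],(px[1]-f["cy"])/f["fy"],1.])
    o=T[:3,3];return o+d*(z-o[2])/d[2]
def save(f,n): cv2.imwrite("pics/"+n,cv2.cvtColor(f["img"],cv2.COLOR_RGB2BGR))
E
python3 - <<'E'
from h import *
for c in ("top","side"):
    f=grab_frame(c);save(f,c+"0.png");print(c,np.round(f["cam_to_world"],3).tolist(),f["fx"])
    for n in "nut_red nut_yellow nut_green nut_orange tier_low tier_top pot whale drill cup slat bin_mouth".split():
        z=.12 if n not in("tier_top",) else .235
        for r in tip_of(c,n)[:5]: 
            if r["score"]>.2: print(n,round(r["score"],2),np.round(r["centre"]),ray(f,r["centre"],z).round(3))
s=get_state();print(s["clock"],s["eef_rot"],s["position"])
E
```

```text
pics
top [[0.014, -0.983, 0.185, 0.287], [-1.0, -0.016, -0.009, 0.025], [0.012, -0.185, -0.983, 1.436], [0.0, 0.0, 0.0, 1.0]] 460.6997984336363
nut_red 0.77 [256. 215.] [0.469 0.181 0.12 ]
nut_yellow 0.69 [440. 276.] [ 0.305 -0.344  0.12 ]
nut_green 0.6 [415. 182.] [ 0.572 -0.279  0.12 ]
nut_orange 0.74 [417. 213.] [ 0.481 -0.283  0.12 ]
nut_orange 0.67 [250. 137.] [0.704 0.207 0.12 ]
nut_orange 0.64 [244. 180.] [0.571 0.221 0.12 ]
tier_low 0.79 [316. 123.] [0.751 0.013 0.12 ]
tier_top 0.78 [318. 106.] [0.76  0.01  0.235]
pot 0.65 [252. 141.] [0.692 0.201 0.12 ]
whale 0.81 [408. 135.] [ 0.717 -0.262  0.12 ]
drill 0.92 [479. 190.] [ 0.552 -0.465  0.12 ]
cup 0.82 [164. 187.] [0.547 0.451 0.12 ]
slat 0.72 [326. 246.] [ 0.385 -0.021  0.12 ]
bin_mouth 0.69 [325. 196.] [ 0.53  -0.016  0.12 ]
side [[0.717, -0.446, 0.536, -0.302], [-0.697, -0.436, 0.569, -0.877], [-0.02, -0.782, -0.623, 1.12], [0.0, 0.0, 0.0, 1.0]] 493.1681766160037
nut_red 0.59 [279. 190.] [0.476 0.189 0.12 ]
nut_yellow 0.66 [391. 258.] [ 0.494 -0.281  0.12 ]
nut_yellow 0.64 [368. 346.] [ 0.235 -0.431  0.12 ]
nut_yellow 0.59 [341. 325.] [ 0.232 -0.344  0.12 ]
nut_yellow 0.38 [374. 175.] [0.762 0.018 0.12 ]
nut_green 0.77 [409. 241.] [ 0.585 -0.275  0.12 ]
nut_orange 0.5 [289. 174.] [0.56  0.237 0.12 ]
tier_top 0.71 [373. 146.] [0.756 0.026 0.235]
tier_top 0.62 [288. 169.] [0.475 0.127 0.235]
pot 0.67 [325. 162.] [0.696 0.195 0.12 ]
whale 0.94 [427. 216.] [ 0.71  -0.243  0.12 ]
whale 0.75 [322. 161.] [0.693 0.21  0.12 ]
drill 0.97 [455. 279.] [ 0.554 -0.454  0.12 ]
cup 0.69 [454. 280.] [ 0.55  -0.456  0.12 ]
cup 0.63 [249. 156.] [0.528 0.424 0.12 ]
slat 0.9 [296. 229.] [0.386 0.002 0.12 ]
bin_mouth 0.7 [330. 210.] [ 0.523 -0.008  0.12 ]
1.3 [-7.03668657e-01 -3.06173445e+00  6.96375955e-05] [0.24010465 0.49481104 0.23126654]
```

```bash
python3 -c "
import cv2
a=cv2.imread('pics/top0.png')[80:320,110:530];cv2.imwrite('pics/top0c.png',cv2.resize(a,(798,456),interpolation=2))"
```

```text
(no output)
```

View pics/top0c.png

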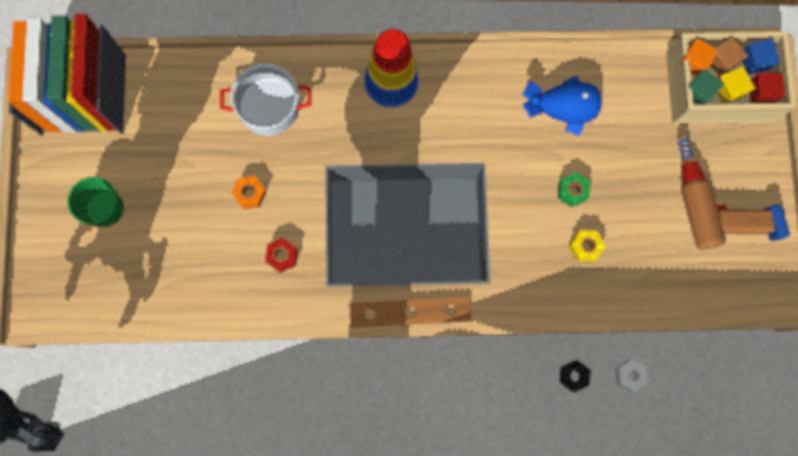

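View pics/side0.png

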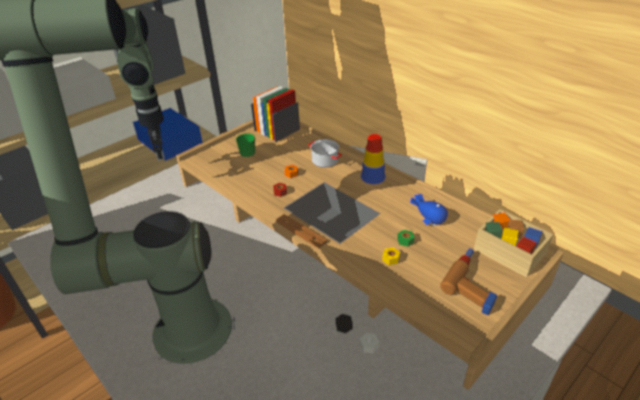

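The picture shows the four coloured nuts, each only once on the shelf. In full top pixels they are orange (240,180), red (258,214), green (412,179) and yellow (419,209). The black (413,278) and white (443,278) look-alikes lie on the floor, so they're not meant. The drill, pot, whale and cup stand clear of the paths between the nuts and the bin. Next I'll measure the nuts by colour, with an enlarged crop to confirm.

```bash
cat >> h.py <<'E'
SEED={"top":{"orange":(240,180),"red":(258,214),"green":(412,179),"yellow":(419,209)},"side":{"orange":(291,171),"red":(280,189),"green":(406,238),"yellow":(391,256)}}
HUE={"orange":(8,19),"red":(170,6),"green":(50,85),"yellow":(21,34)}
def nut(f,name,near=None,R=20,z=.133):
    """centroid pixel of the filled colour outline near a pixel, and its world point"""
    h=cv2.cvtColor(f["img"],cv2.COLOR_RGB2HSV).astype(int);a,b=HUE[name]
    m=((h[...,0]>=a)&(h[...,0]<=b)) if a<b else ((h[...,0]>=a)|(h[...,0]<=b))
    m&=(h[...,1]>(200 if name=="orange" else 165))&(h[...,2]>60)
    w=np.zeros_like(m);c=near;w[max(0,c[1]-R):c[1]+R,max(0,c[0]-R):c[0]+R]=1;m&=w
    if m.sum()<15: return None
    hull=cv2.convexHull(np.argwhere(m)[:,::-1].astype(np.int32));M=cv2.moments(hull)
    px=(M["m10"]/M["m00"],M["m01"]/M["m00"]);return np.round(px,1),M["m00"],ray(f,px,z)
E
python3 - <<'E'
from h import *
F={c:grab_frame(c) for c in("top","side")}
for n in HUE:
    for c in F: 
        r=nut(F[c],n,SEED[c][n],14); print(n,c,r and (r[0],r[1],r[2].round(3)))
for p in [(327,165),(485,163),(489,283),(328,285)]: print("bin",ray(F["top"],(110+p[0]/1.9,80+p[1]/1.9),.12).round(3))
a=np.hstack([cv2.resize(F["top"]["img"][160:230,x:x+60],(390,455),interpolation=2) for x in(225,387)])
save({"img":a},"nuts.png")
E
```

```text
orange top (array([240.7, 180.6]), 181.0, array([0.567, 0.228, 0.133]))
orange side (array([290.9, 170.8]), 119.0, array([0.564, 0.229, 0.133]))
red top (array([257.6, 213.6]), 192.0, array([0.471, 0.176, 0.133]))
red side (array([279.5, 189.6]), 97.5, array([0.468, 0.175, 0.133]))
green top (array([411.8, 179.1]), 159.5, array([ 0.579, -0.267,  0.133]))
green side (array([404.6, 238.8]), 63.0, array([ 0.572, -0.267,  0.133]))
yellow top (array([418.6, 209. ]), 224.5, array([ 0.492, -0.285,  0.133]))
yellow side (array([390.8, 255.6]), 257.0, array([ 0.491, -0.283,  0.133]))
bin [0.613 0.111 0.12 ]
bin [ 0.62  -0.134  0.12 ]
bin [ 0.434 -0.139  0.12 ]
bin [0.427 0.104 0.12 ]
```

View pics/nuts.png

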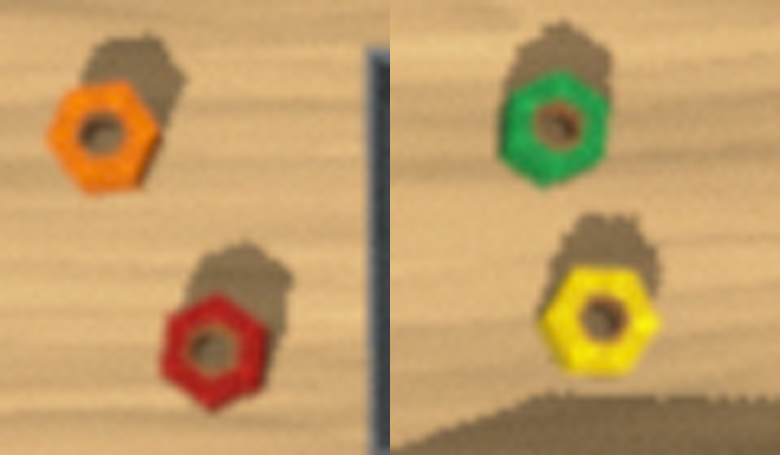

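The crop confirms all four hexagonal nuts with plain wooden bores. Both cameras agree to within 7 mm, and the bin corners give about 186 x 244 mm against the stated 180 x 240, centred at (0.524, -0.015). I'll start with the red nut.

```bash
cat >> h.py <<'E'
from scipy.spatial.transform import Rotation as Ro
Z=.128; UP=.26; EDGE={1:.107,-1:-.137}
def push(p,aimx,side,v=.10):
    """sweep the nut at p=(x,y) along the shelf into the bin; side +1 = nut left of it"""
    p=np.array(p[:2]);end=np.array([aimx,EDGE[side]-side*.03]);d=end-p;d/=np.linalg.norm(d)
    st=p-d*.058;q=np.array(get_state()["q"]);best=None
    for s in(1,-1):
        x=s*np.r_[d,0];z=np.array([0,0,-1.]);r=Ro.from_matrix(np.c_[x,np.cross(z,x),z]).as_rotvec()
        j=ik(np.r_[st,UP],r)
        if j is not None and (best is None or np.abs(j-q).max()<best[0]): best=(np.abs(j-q).max(),r)
    movep(np.r_[st,UP],best[1])
    if move_l(np.r_[st,Z],.15,until_force=15): print("touched early",get_state()["position"]); move_l(np.r_[st,UP]); return
    move_l(np.r_[end,Z],v); s=get_state(); print("F",np.round(s["contact_force"],1),np.round(s["position"],3))
    move_l(np.r_[end,UP],.25); print("clock",s["clock"])
E
python3 - <<'E'
from h import *
grab()
push((.470,.176),.485,1)
f=grab_frame("top");save(f,"t1.png")
E
```

```text
F [-0.   1.3 -0.1] [0.485 0.077 0.128]
clock 6.225
```

View pics/t1.png

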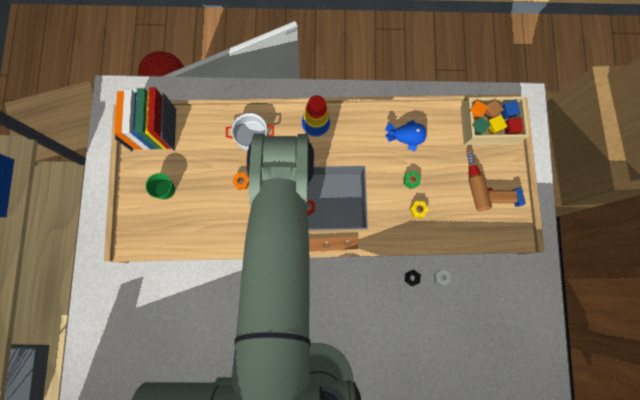

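After the push, red shows at (310,207), inside the mouth (left edge near column 282), and nothing else has moved. I'll push the other three.

Run:
```python
from h import *
push((.566,.228),.56,1)
for n,p,a in(("yellow",(.4915,-.284),.495),("green",(.5755,-.267),.56)):
    r=nut(grab_frame("top"),n,SEED["top"][n],14); print(n,r and r[2].round(3))
    push(p,a,-1)
q=get_state()["q"]; set_joints([-1.3]+list(q[1:]))
for c in("top","side"): save(grab_frame(c),c+"2.png")
a=cv2.imread("pics/top2.png")[80:280,110:530];cv2.imwrite('pics/top2c.png',cv2.resize(a,(798,380),interpolation=2))
```

```text
F [0.4 0.8 0.3] [0.56  0.077 0.128]
clock 11.125
yellow [ 0.492 -0.285  0.133]
F [0.4 0.8 0.1] [ 0.495 -0.107  0.128]
clock 16.95
green [ 0.573 -0.282  0.133]
F [-0.5 -0.1 -0.2] [ 0.56  -0.107  0.128]
clock 21.975
```

View pics/top2c.png

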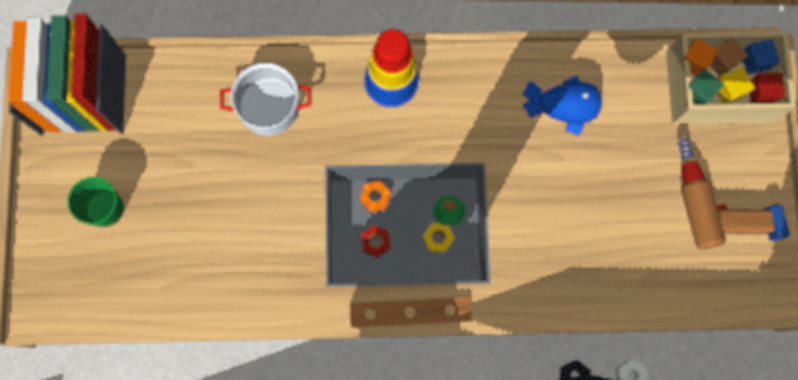

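View pics/side2.png

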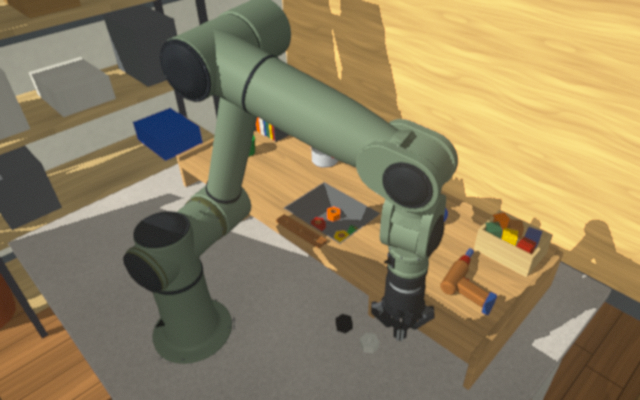

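All four nuts lie on the bin floor: in the crop, orange (375,196), red (375,241), green (449,210) and yellow (438,238). Each shows about 30 px across, which fits the floor's depth. The tower, pot, whale, drill, cup and slat are at the same pixels as before, and the gripper is touching nothing.

```bash
python3 -c "
from h import *
s=get_state();print(s['position'],s['contact_force'],s['clock']);print(sign_off())"
```

```text
[ 0.22296725 -0.52412579  0.25898174] [0.61218484 0.29960284 0.56162917] 24.6917
the job is handed in; nothing more can be done
None
```

All four nuts were swept along the shelf into the bin without being lifted, the bystanders look unmoved in the final pictures, and the job was handed in at about 25 s; no verdict was returned.

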